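# Set out two trays of sweets from the pile

## Robot

A 6-joint arm with a two-finger parallel gripper is mounted at the origin on a cart in front of the work surface, level with it; the furniture and walls round the work are solid. World frame = base frame: x ahead of the robot, y to its left, z up, the work surface at z = 0. Lengths are in mm, angles in rad, forces in N, time in s.
With the tool pointing down it reaches from about 300 to 875 mm from the base axis. Payload 4.2 kg.
Tool frame: the origin (TCP) lies between the finger pads; the fingertips stand 14 mm ahead of it and the grasp point (between the pads) lies 5 mm behind it; x points along the fingers, z is the direction in which the jaws open and shut, and the axes are right-handed (so a half turn about x gives the same grasp; the last joint's range is limited). The gripper opens to 85 mm and grips with 20 to 120 N. Pads are 22 mm wide; open, the fingers measure 114 mm over their backs; the gripper's body (76 mm by 85 mm) begins 54 mm behind the grasp point. The pads swing forward as they close: fully open they stand 13 mm farther back than shut.
Start: joints at [-1.344, 0.32, 1.565, -0, 1.257, -0.02], TCP at [140.475, -557.59, 245.338] pointing down, gripper open.
Joint ranges: [-3.11, 3.11], [-0.84, 2.01], [0.21, 2.61], [-1.34, 4.49], [0.05, 2.63], [-2.56, 2.56]. Speed limits (rad/s): [2.57, 2.57, 3.14, 3.14, 3.14, 3.14].

## Interface

Orientations are given as a 3x3 rotation matrix whose columns are the frame's x, y, z axes.
In Python, from station import * gives the robot as it stands. Calls block until the motion is done:
- movep(position, orientation): joint-space move of the TCP to a pose.
- move_straight(position, frame=None, velocity=150, contact_N=None): straight line of the TCP; frame=None keeps the orientation; velocity is the mean speed in mm/s. With contact_N (N) it stops when the force on the tool has changed by that much, and returns True; else False.
- goto_joints(angles): joint-space move.
- set_gripper(opening, newtons=None): finger opening in mm; newtons is the grip in N (None keeps the last); returns when the fingers have stopped.
- pause(seconds).
- inverse_kinematics(position, orientation): joint angles nearest the present ones, or None.
- get_state(): the state.
- capture(name): name is "scene" or "top" or "wrist"; returns a dict with "pixels" (384x512x3 uint8, red, green, blue), "fx", "fy", "cx", "cy" (pixels), "R" (3x3) and "t" (3): a world point X has camera coordinates R X + t. Camera axes: x right, y down, z forward; pixel columns grow to the right and rows downward; lengths in mm; the calibration is good to about 2 mm. A picture is of the moment at which its call begins. There is no depth.
A pose or a line that the arm cannot do raises Unreachable and nothing moves.
- finish_job(): hands the job in, once; it reports no verdict.
Trained networks look in a picture, given as the dict that the camera call returned (one of the last four; its "shot" number tells which), for a name from the list of things; names that differ only in an ending like _2 or _b are one class to them, and where a whole thing is asked for, a point or a joint stands for the part that bears it (a point fixed in the world has none). Each returns a list of dicts, best first, with "confidence" (0 to 1); they miss things now and then, are a little off and sometimes report something else, mostly with a low value. They report only what shows in the picture. A call takes as long as a camera call.
- boxes_of(thing, picture): "position" ([x, y, z] in mm, in world coordinates, good to about 4 mm: the middle of the surface that is visible of it).
- silhouettes(thing, picture): "region" (384x512 bool, what is visible of it).
- place_of(thing, picture): "position" ([x, y, z] in mm, in world coordinates, good to about 4 mm: a listed point, or the origin of a listed thing).
The state is a dict: "time_s": time; "joints": joint angles; "qvel": joint speeds; "effort": joint torques, N m; "position": TCP position; "ee_rot": TCP orientation; "contact_force": force on the tool from outside, world axes, zero at the start; "ft_torque": the same for the moment, N m; "width": finger opening in mm.
Only numpy, scipy, OpenCV 4.12 (cv2) and the standard library are available. Lean on these libraries where they do the work, as an engineer would, in place of code of your own. Each camera call takes 0.05 s, during which the arm holds its last target.

## Task

First put the stray orange sweet that lies on the top tray of the pile back into the crate. Then lift the top tray off the pile and stand it squarely on the blue mat, then stand the next tray squarely on the yellow mat, and leave the bottom tray standing where it is. Lay every blue sweet from the crate on the tray on the blue mat and every yellow sweet on the tray on the yellow mat; the green and orange sweets stay in the crate.

Things in the scene. Friction and masses are not known exactly. Their poses are not given: they have to be found in the camera images.
- tray_top_handle (a point): top tray of the pile of three: board 180 x 100 x 6 mm (x, y, z) on 48 mm legs near the corners, 6 mm brass corner stops, in the middle an upright dark handle plate 12 mm thick (x), 60 wide (y), 40 high. This point: middle of the plate, 74 mm over the feet's underside, 20 over the board. A sweet lies along x each side of it, centre 50 mm off. 0.3 kg. Pile step 54 mm, feet inside the stops.
- tray_mid_handle (a point): the middle one of three alike trays (see tray_top_handle for its build): the middle of its handle plate, 74 mm over the underside of its feet. It starts on the bottom tray, under the top one.
- tray_low_handle (a point): the bottom one of three alike trays (see tray_top_handle for its build): the middle of its handle plate, 74 mm over the underside of its feet. It stands on the worktop and stays there.
- mat_blue_top (a point): centre of the upper side of a blue mat, 200 x 120 mm (own x, y), 2 mm thick, fixed on the worktop
- mat_yellow_top (a point): centre of the upper side of a yellow mat, 200 x 120 mm (own x, y), 2 mm thick, fixed on the worktop
- crate_floor (a point): centre of the inner floor of an open wooden crate, fixed on the worktop at the left; inside 173 x 272 mm (own x, y), walls 6 mm thick, rim 39 mm above this point. One place in it is empty at the start (own x about +43, y about -80 mm).
- blue_a_mid (a point): a twist-wrapped foil sweet, blue, a block about 46 x 67 x 32 mm (across x, along its length y, high z), 30 g; this point is its centre, half-way up. Starts in the crate, lying roughly along the crate's x, the sweets about 32 mm apart side by side. May be absent (pose None).
- blue_b_mid (a point): a twist-wrapped foil sweet, blue, a block about 46 x 67 x 32 mm (across x, along its length y, high z), 30 g; this point is its centre, half-way up. Starts in the crate, lying roughly along the crate's x, the sweets about 32 mm apart side by side. May be absent (pose None).
- yellow_a_mid (a point): a twist-wrapped foil sweet, yellow, a block about 45 x 71 x 32 mm (across x, along its length y, high z), 30 g; this point is its centre, half-way up. Starts in the crate, lying roughly along the crate's x, the sweets about 32 mm apart side by side. May be absent (pose None).
- yellow_b_mid (a point): a twist-wrapped foil sweet, yellow, a block about 45 x 71 x 32 mm (across x, along its length y, high z), 30 g; this point is its centre, half-way up. Starts in the crate, lying roughly along the crate's x, the sweets about 32 mm apart side by side. May be absent (pose None).
- green_mid (a point): a twist-wrapped foil sweet, green, a block about 49 x 75 x 35 mm (across x, along its length y, high z), 30 g; this point is its centre, half-way up. Starts in the crate, lying roughly along the crate's x, the sweets about 32 mm apart side by side. It stays in the crate.
- orange_mid (a point): the stray orange twist-wrapped foil sweet, 50 x 75 x 35 mm (across x, along y, high along z), on the top tray on the robot's side of the handle at the start; this point is its centre, half-way up; own y axis along its length; about 30 g
- espresso_machine: big fixed espresso machine behind the work, front of its drip tray at x = 0.58; origin at the centre of its underside. Its two filter handles stick out towards the robot to x = 0.51 at y = 0.10 and y = -0.18 (36 mm wide), z = 0.24 to 0.29: gripper and wrist must pass these in front (tool at about x = 0.42) or above.

How it is judged:
By the outcome, as a careful person would: the job done as asked, in the order asked, and still so for the second after the job is handed in, with the robot touching nothing.
Of blue_a, blue_b, yellow_a, yellow_b only 3 to 4 are there at a start; the rules pass over those that are not, and their reading is None.
At some moment in a run one of blue_a, blue_b, yellow_a, yellow_b, green may be knocked a few centimetres aside while the robot is not near it.
It also fails if it takes over 210 s, if anything falls off the work surface, if the arm or the gripper's body presses on something with over 40 N, if the wrist force passes 120 N, or if a joint passes its speed limit or range.

## Working session

There is one attempt and no reset: what is moved stays moved. The work goes in short steps, each a Python script; the robot and the scene stay as the last script left them, time stands still between calls to the robot, and variables do not carry over. Pictures are saved under pics/ and viewed, and the job is handed in when it is done.

```bash
ls; mkdir -p pics
python3 - <<'E'
from station import *
import cv2,numpy as np
s=get_state();print(s['time_s'],s['position'],s['ee_rot'],s['width'])
for n in ['scene','top']:
    p=capture(n);cv2.imwrite(f'pics/{n}0.png',cv2.cvtColor(p['pixels'],cv2.COLOR_RGB2BGR))
    for t in ['tray_top_handle','tray_mid_handle','tray_low_handle','mat_blue_top','mat_yellow_top','crate_floor','blue_a_mid','yellow_a_mid','green_mid','orange_mid']:
        print(n,t,[(np.round(d['position']).tolist(),round(d['confidence'],2)) for d in place_of(t,p)])
    print(p['R'],p['t'],p['fx'])
E
```

```text
pics
0.0 [ 140.39966586 -557.12005425  244.48083239] [[-3.95551550e-04  9.69693405e-01  2.44324667e-01]
 [ 1.75465144e-03  2.44324983e-01 -9.69691819e-01]
 [-9.99998382e-01  4.51415257e-05 -1.79811705e-03]] 85.41617442390961
scene tray_top_handle [([481.0, -281.0, 184.0], 0.65)]
scene tray_mid_handle []
scene tray_low_handle [([479.0, -283.0, 75.0], 0.69)]
scene mat_blue_top [([491.0, -54.0, 5.0], 0.8)]
scene mat_yellow_top [([492.0, -436.0, -0.0], 0.74)]
scene crate_floor [([499.0, 286.0, 4.0], 0.62)]
scene blue_a_mid [([460.0, 209.0, 23.0], 0.53)]
scene yellow_a_mid [([459.0, 293.0, 24.0], 0.64), ([492.0, -439.0, 2.0], 0.2)]
scene green_mid [([492.0, -440.0, -2.0], 0.6), ([538.0, 284.0, 28.0], 0.57), ([455.0, 368.0, 22.0], 0.2)]
scene orange_mid []
[[ 7.29830515e-01 -6.83627941e-01  5.07613128e-04]
 [-3.07110471e-01 -3.28529548e-01 -8.93169354e-01]
 [ 6.10762292e-01  6.51706357e-01 -4.49720188e-01]] [-483.79217531  301.58614567 1065.01636932] 360.21479246525456
top tray_top_handle [([479.0, -287.0, 183.0], 0.93)]
top tray_mid_handle []
top tray_low_handle []
top mat_blue_top [([494.0, -56.0, 3.0], 0.82), ([496.0, 287.0, 4.0], 0.41)]
top mat_yellow_top [([492.0, -440.0, -0.0], 0.63)]
top crate_floor [([497.0, 282.0, 5.0], 0.87)]
top blue_a_mid [([458.0, 206.0, 20.0], 0.66)]
top yellow_a_mid [([457.0, 292.0, 21.0], 0.78)]
top green_mid [([542.0, 285.0, 24.0], 0.57)]
top orange_mid [([428.0, -296.0, 182.0], 0.53), ([455.0, 289.0, 21.0], 0.46)]
[[-0.01196722 -0.99991031  0.00601249]
 [-0.99540656  0.0113417  -0.09506388]
 [ 0.09498716 -0.00712252 -0.99545302]] [ -37.63761144  627.12743116 1350.11321615] 436.4246987358334
```

View pics/scene0.png

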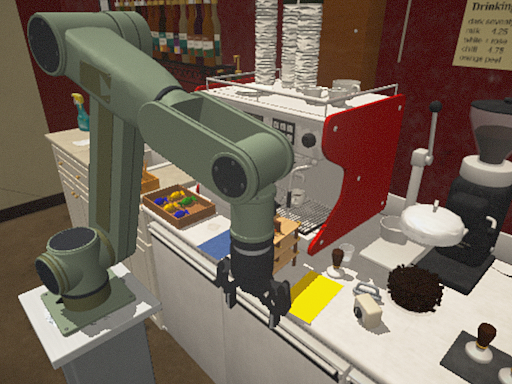

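View pics/top0.png

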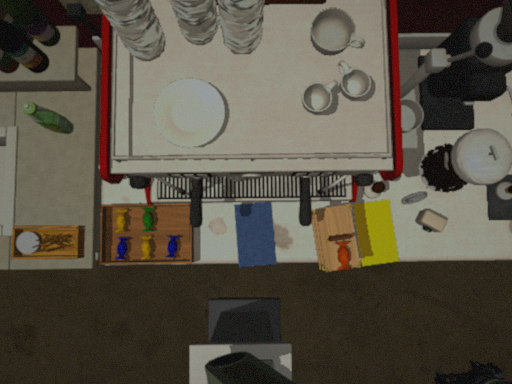

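Run:
```python
import cv2
a=cv2.imread('pics/top0.png')
cv2.imwrite('pics/top0c.png',cv2.resize(a[120:250,60:220],None,fx=5,fy=4.6,interpolation=cv2.INTER_CUBIC)[:600,:800])
cv2.imwrite('pics/top0t.png',cv2.resize(a[130:250,260:420],None,fx=5,fy=5,interpolation=cv2.INTER_CUBIC))
```

```text
(no output)
```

View pics/top0c.png

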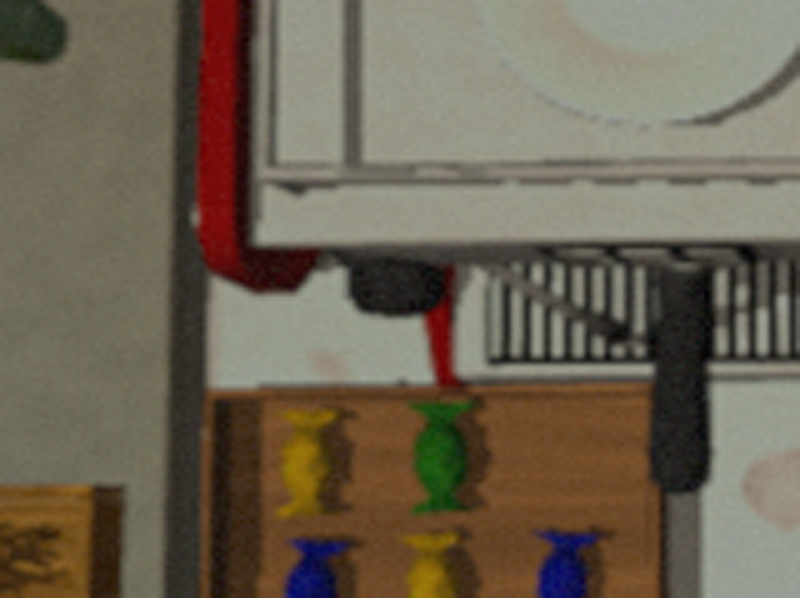

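View pics/top0t.png

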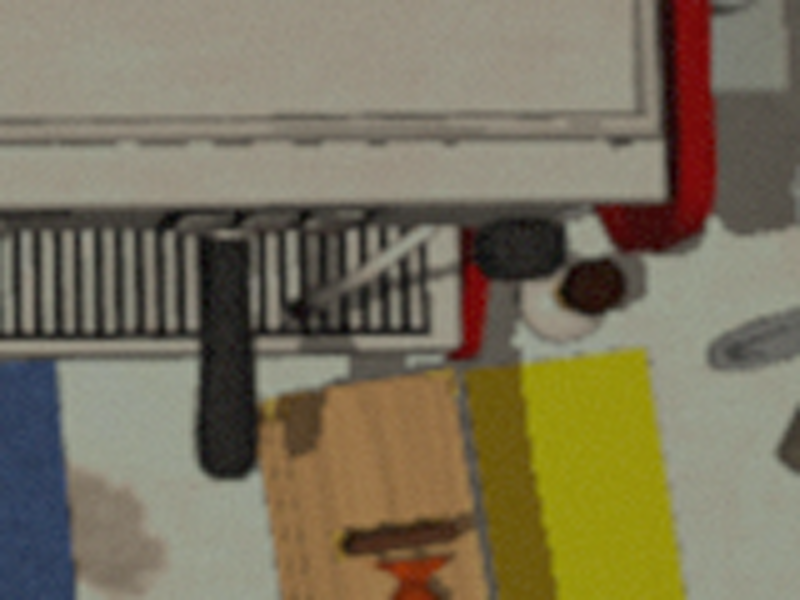

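The overview shows five sweets in the crate (px 100-195, 205-262): two yellow, one green, two blue. The orange sweet sits on the pile's near side (345,255), and the mats are at (255,233) and (378,233). Next I'll write helpers and take wrist views to get the yaws.

```bash
cat > h.py <<'E'
from station import *
import numpy as np, cv2
def Rz(a):
    x=np.array([0,0,-1.]);z=np.array([np.cos(a),np.sin(a),0]);return np.column_stack([x,np.cross(z,x),z])
def best(pos,a):
    """jaw direction a or a+pi, whichever keeps joint 6 most central"""
    o=None
    for k in (0,np.pi):
        q=inverse_kinematics(list(pos),Rz(a+k))
        if q is not None and (o is None or abs(q[5])<abs(o[0][5])): o=(q,Rz(a+k))
    if o is None: raise RuntimeError('noIK %s'%pos)
    return o[1]
def save(p,n): cv2.imwrite(f'pics/{n}.png',cv2.cvtColor(p['pixels'],cv2.COLOR_RGB2BGR))
def toz(p,uv,z):
    uv=np.atleast_2d(uv).astype(float)
    d=np.column_stack([(uv[:,0]-p['cx'])/p['fx'],(uv[:,1]-p['cy'])/p['fy'],np.ones(len(uv))])@p['R']
    c=-p['R'].T@p['t']
    return c+d*((z-c[2])/d[:,2])[:,None]
def proj(p,X):
    c=np.atleast_2d(X)@p['R'].T+p['t'];return np.column_stack([c[:,0]/c[:,2]*p['fx']+p['cx'],c[:,1]/c[:,2]*p['fy']+p['cy']])
def rect(p,mask,z):
    """min-area rect of mask in world at height z: centre, sizes, yaw of long axis"""
    n,l,s,_=cv2.connectedComponentsWithStats(mask.astype(np.uint8))
    m=l==1+np.argmax(s[1:,4]);v,u=np.nonzero(m)
    W=toz(p,np.column_stack([u,v]),z)[:,:2].astype(np.float32)
    c,wh,_=r=cv2.minAreaRect(W);b=cv2.boxPoints(r);e=[b[1]-b[0],b[2]-b[1]]
    e=max(e,key=np.linalg.norm);a=np.arctan2(e[1],e[0]);a=(a+np.pi/2)%np.pi-np.pi/2
    edge=u.min()==0 or v.min()==0 or u.max()==511 or v.max()==383
    return np.round(c,1),np.round(sorted(wh),1),round(float(a),3),'EDGE' if edge else ''
def st():
    s=get_state();return round(s['time_s'],1),np.round(s['position'],1),round(s['width'],1),np.round(s['contact_force'],1)
E
python3 - <<'E'
from h import *
movep([400,-285,400],best([400,-285,400],0)); print(st())
p=capture('wrist');save(p,'w1')
print('cam',-p['R'].T@p['t'],p['R'][2])
for t in ['tray_top_handle','orange_mid','mat_yellow_top','mat_blue_top']:
    print(t,[(np.round(d['position']).tolist(),round(d['confidence'],2)) for d in place_of(t,p)])
for t,z in [('mat_yellow_top',2),('mat_blue_top',2),('orange_mid',175),('tray_top_handle',162)]:
    for d in silhouettes(t,p)[:2]: print(t,round(d['confidence'],2),d['region'].sum(),rect(p,d['region'],z))
E
```

```text
(2.6, array([ 399.6, -285.6,  399.4]), 85.2, array([-0.3,  0.3, -0.8]))
cam [ 399.87326453 -210.57031077  528.89260386] [-0.00152076 -0.2919227  -0.95644071]
tray_top_handle [([484.0, -283.0, 184.0], 0.68)]
orange_mid [([432.0, -295.0, 182.0], 0.79), ([482.0, -284.0, 183.0], 0.54)]
mat_yellow_top [([492.0, -437.0, 1.0], 0.59)]
mat_blue_top [([494.0, -52.0, 5.0], 0.9)]
mat_yellow_top 0.81 4244 (array([ 492.1, -438.5]), array([120.3, 202.2]), 0.121, '')
mat_yellow_top 0.35 231 (array([ 440.3, -249. ]), array([  6. , 115.8]), 0.131, '')
mat_blue_top 0.55 6119 (array([492.7, -66.2]), array([ 87.8, 200.2]), 0.063, 'EDGE')
orange_mid 0.65 1189 (array([ 431.4, -291.4]), array([42. , 78.6]), -0.002, '')
tray_top_handle 0.66 7838 (array([ 480.3, -283.8]), array([104. , 183.8]), 0.144, '')
```

View pics/w1.png

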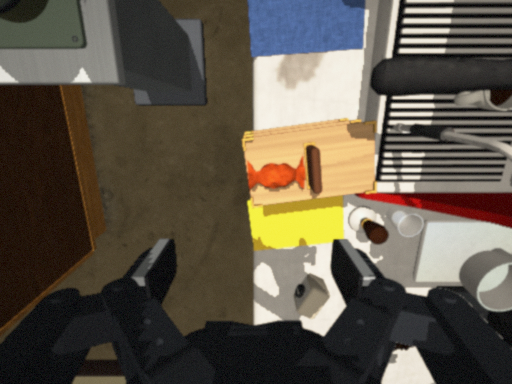

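Wrist view: the pile is at (310,165) with yaw about 0.14, the orange sweet is at (276,176) lying roughly along x, and the yellow mat is at (297,222). Rect sizes match the specs. Next I'll view the crate and the blue mat.

Run:
```python
from h import *
movep([400,-100,400],best([400,-100,400],0)); 
p=capture('wrist');save(p,'w2')
for d in silhouettes('mat_blue_top',p)[:2]: print('blue',round(d['confidence'],2),d['region'].sum(),rect(p,d['region'],2))
for d in silhouettes('tray_top_handle',p)[:2]: print('tray',round(d['confidence'],2),d['region'].sum(),rect(p,d['region'],162))
movep([400,200,400],best([400,200,400],0)); print(st())
p=capture('wrist');save(p,'w3')
print('cam',-p['R'].T@p['t'])
for t in ['crate_floor','blue_a_mid','yellow_a_mid','green_mid','orange_mid']:
    print(t,[(np.round(d['position']).tolist(),round(d['confidence'],2)) for d in place_of(t,p)])
for t,z in [('crate_floor',43),('blue_a_mid',22),('yellow_a_mid',22),('green_mid',22),]:
    for d in silhouettes(t,p)[:3]: print(t,round(d['confidence'],2),d['region'].sum(),rect(p,d['region'],z))
```

```text
blue 0.83 6662 (array([491.1, -49.3]), array([121.6, 202.6]), 0.064, '')
blue 0.23 3911 (array([ 493.1, -396.1]), array([181. , 227.6]), 0.043, '')
tray 0.67 3813 (array([ 464.1, -284.9]), array([122.6, 158.5]), 0.023, '')
(5.1, array([400.4, 199.1, 400. ]), 85.0, array([ 0.1, -0.2,  0.2]))
cam [400.49642038 274.2939293  529.39747611]
crate_floor [([499.0, 289.0, 3.0], 0.85)]
blue_a_mid [([454.0, 210.0, 17.0], 0.97)]
yellow_a_mid [([455.0, 291.0, 18.0], 0.93)]
green_mid [([543.0, 282.0, 23.0], 0.75)]
orange_mid []
crate_floor 0.82 15927 (array([498. , 287.8]), array([188.6, 288.4]), -1.57, '')
blue_a_mid 0.62 485 (array([456.9, 211.3]), array([32.5, 68.3]), -0.114, '')
yellow_a_mid 0.76 635 (array([455. , 291.8]), array([32.9, 72.2]), 0.072, '')
green_mid 0.63 800 (array([544. , 286.5]), array([39.8, 81.2]), 0.022, '')
```

View pics/w3.png

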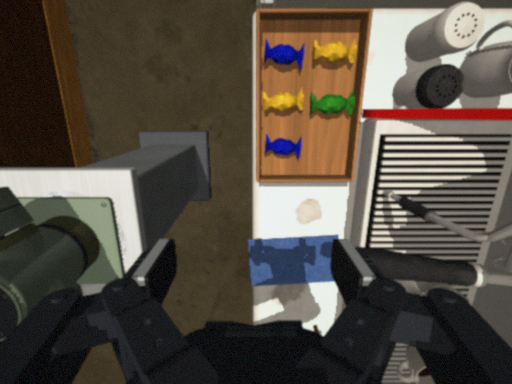

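View pics/w2.png

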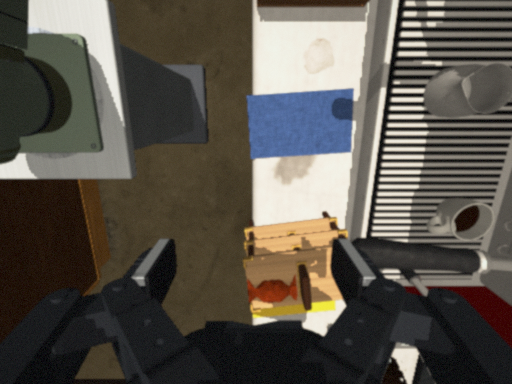

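Crate view: blues are at (285,55) and (283,147), yellows at (335,52) and (283,101), green at (332,103), and the place at (332,147) is empty. All sizes fit. I'll check the gripper's shape around the camera before working near the filter handles.

Run:
```python
from h import *
p=capture('top');save(p,'t1')
q=capture('scene');save(q,'s1')
for t,z in [('mat_blue_top',2),('mat_yellow_top',2),('tray_top_handle',162),('crate_floor',43)]:
    for d in silhouettes(t,p)[:1]: print(t,round(d['confidence'],2),d['region'].sum(),rect(p,d['region'],z))
a=cv2.imread('pics/t1.png')[180:384,60:330]; b=cv2.imread('pics/s1.png')[100:300,120:390]
cv2.imwrite('pics/ts1.png',np.vstack([cv2.resize(a,(420,300)),cv2.resize(b,(420,300))]))
```

```text
mat_blue_top 0.8 2330 (array([492.4, -50.8]), array([120. , 199.4]), 0.063, '')
mat_yellow_top 0.81 2413 (array([ 494.6, -436.1]), array([126.3, 204.8]), 0.123, '')
tray_top_handle 0.95 2072 (array([ 481.2, -282.5]), array([107.5, 183.9]), 0.12, '')
crate_floor 0.92 4047 (array([499.1, 212.5]), array([139.3, 183.5]), 0.001, '')
```

View pics/ts1.png

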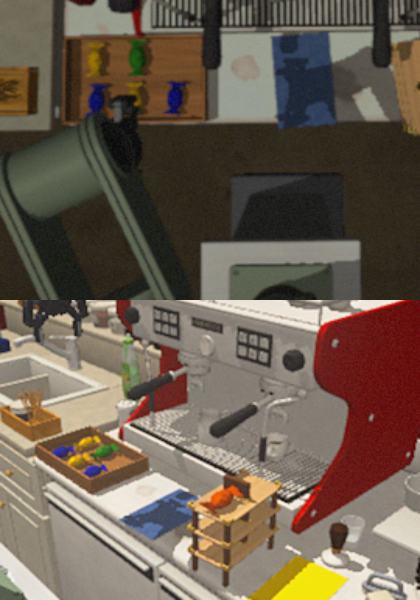

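The top view agrees with the wrist view to about 2 mm, and nothing bulky sticks out of the gripper. Picking the orange sweet now.

```bash
cat >> h.py <<'E'
def pick(x,y,ztcp,a,up,opening=75,N=25,R=None,via=None):
    R=Rz(a) if R is None else R
    movep([x,y,up],R); set_gripper(opening)
    c=move_straight([x,y,ztcp],velocity=90,contact_N=12)
    set_gripper(0,N); print('picked',c,st())
    move_straight([x,y,up],velocity=120); print('up',st())
E
python3 - <<'E'
from h import *
R=Rz(np.pi/2+0.05)
movep([400,-250,400],R)
p=capture('wrist');save(p,'w4')
for t,z in [('orange_mid',175),('tray_top_handle',162)]:
    for d in silhouettes(t,p)[:1]: print(t,rect(p,d['region'],z))
pick(431,-291.5,179,np.pi/2+0.05,260)
p=capture('wrist');save(p,'w5');p=capture('scene');save(p,'s5')
E
```

```text
orange_mid (array([ 432.9, -290.9]), array([40.2, 81.6]), 0.05, '')
tray_top_handle (array([ 481.5, -282.6]), array([103.5, 188.6]), 0.131, '')
picked False (10.6, array([ 431.3, -291.7,  179.7]), 49.5, array([-0. ,  0.1,  2.8]))
up (11.5, array([ 430.6, -291.2,  259.1]), 49.5, array([ 1.2,  0.8, -1.7]))
```

View pics/w5.png

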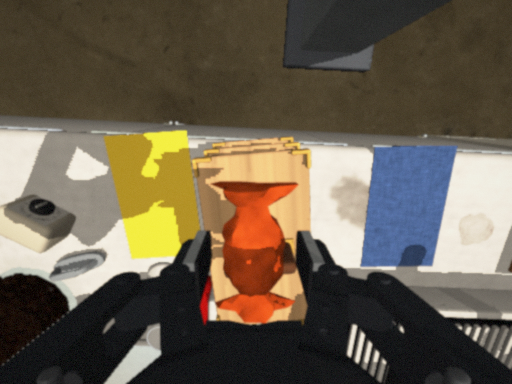

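View pics/w4.png

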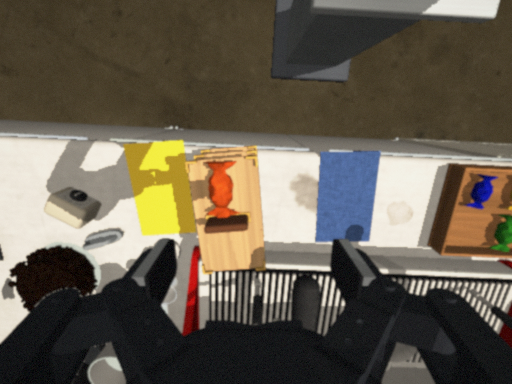

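The orange sweet is held, centred between the pads at (252,250), and the width of 49.5 mm matches the spec. Next I'll place it in the empty spot.

Run:
```python
from h import *
R=Rz(np.pi/2)
move_straight([390,-270,280],velocity=150)
movep([390,-50,300],R)
movep([400,208,260],R)
p=capture('wrist');save(p,'w6')
print([ (np.round(d['position']),d['confidence']) for t in ['green_mid','blue_a_mid'] for d in place_of(t,p)])
move_straight([541,206,130],velocity=150)
c=move_straight([541,206,22],velocity=70,contact_N=4); print(c,st())
set_gripper(70); move_straight([541,206,130],velocity=150)
move_straight([430,206,300],velocity=250); print(st())
p=capture('wrist');save(p,'w7')
```

```text
[(array([538., 287.,  22.]), 0.54)]
True (16.9, array([540.9, 206. ,  23.8]), 49.3, array([-0.2, -0.8,  3.4]))
(19.1, array([429.9, 205.8, 298.7]), 70.2, array([-0.8,  0.1, -0.5]))
```

View pics/w7.png

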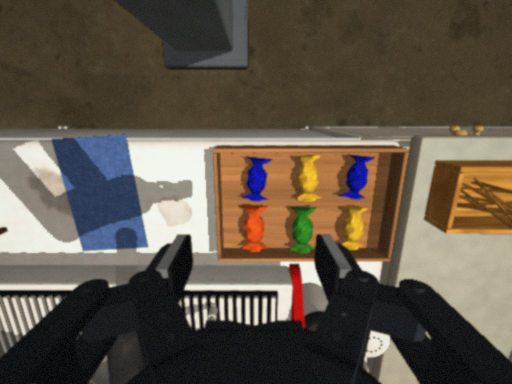

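The orange sweet is in the empty place at (254,228). Now the top tray.

Run:
```python
from h import *
a=0.137;R=Rz(a)
movep([410,100,400],R); movep([410,-250,380],R)
p=capture('wrist');save(p,'w8')
for d in silhouettes('tray_top_handle',p)[:1]: print(rect(p,d['region'],162))
print([np.round(d['position']) for d in place_of('tray_top_handle',p)])
movep([481,-283,260],R); set_gripper(50)
p=capture('wrist');save(p,'w9')
c=move_straight([481,-283,183],velocity=80,contact_N=10); print(c,st())
set_gripper(0,60); print(st())
move_straight([481,-283,189],velocity=30); print(st())
p=capture('wrist');save(p,'w10');p=capture('scene');save(p,'s10')
```

```text
(array([ 480.6, -282.3]), array([108. , 184.1]), 0.128, '')
[array([ 480., -287.,  185.])]
False (23.9, array([ 481.4, -283.2,  183.6]), 49.9, array([-0.6,  0. , -0.1]))
(24.3, array([ 480.9, -283.1,  183.5]), 10.8, array([-2.7, -0.2,  4. ]))
(24.6, array([ 480.9, -282.9,  188.6]), 11.0, array([-0.9, -0.1, -4.4]))
```

View pics/w10.png

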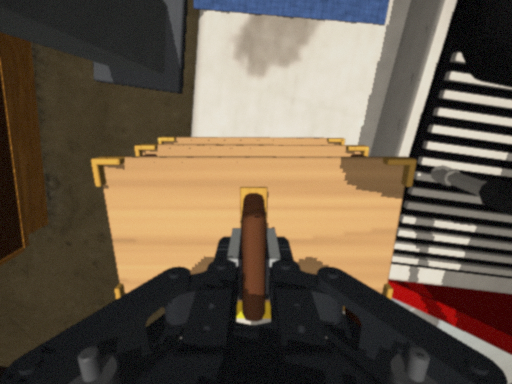

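View pics/s10.png

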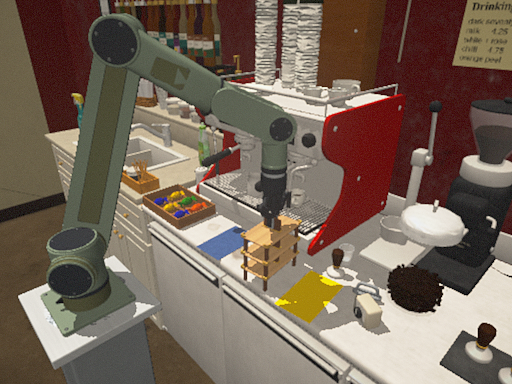

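View pics/w9.png

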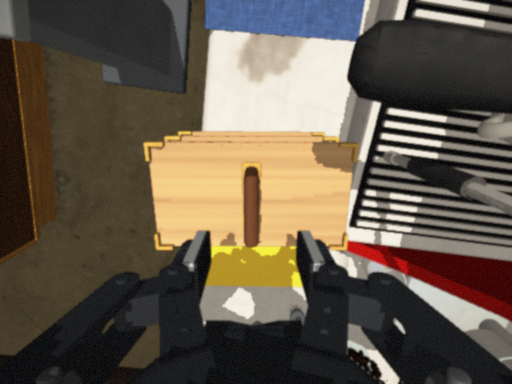

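Gripped: the plate is between the pads at (254,245), and the force reads the 3 N tray weight. I'll compute the tray's offset in the tool frame from the stop corners.

Run:
```python
from h import *
p=capture('wrist');s=get_state();P=s['position'];R=s['ee_rot']
a=np.arctan2(R[1,2],R[0,2]);print('yaw',a)
for uv,z in [((93,158),173),((415,158),173),((120,297),173),((391,297),173),((104,185),167)]:
    X=toz(p,uv,z)[0]-P; print(uv,'tool z,y:',round(X[0]*np.cos(a)+X[1]*np.sin(a),1),round(-X[0]*np.sin(a)+X[1]*np.cos(a),1))
cv2.imwrite('pics/w10c.png',cv2.resize(cv2.imread('pics/w10.png')[130:330,80:430],None,fx=2.2,fy=2.2))
```

```text
yaw 0.13709609636359815
(93, 158) tool z,y: -88.3 50.6
(415, 158) tool z,y: 89.3 50.5
(120, 297) tool z,y: -86.9 -40.6
(391, 297) tool z,y: 89.9 -40.6
(104, 185) tool z,y: -88.3 33.5
```

View pics/w10c.png

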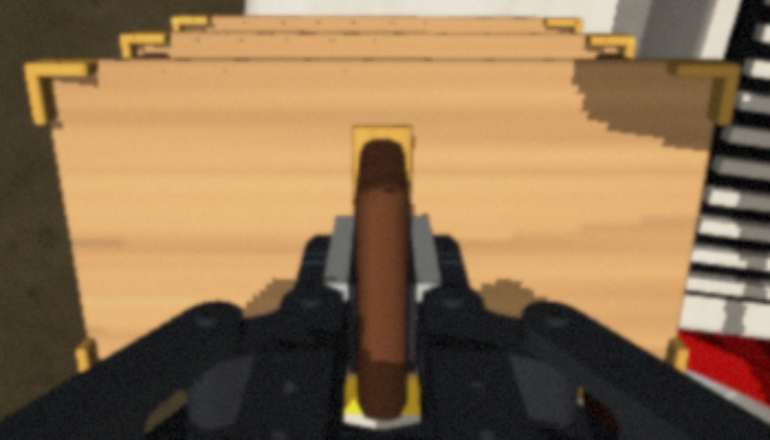

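The tray is centred within 1 mm in the tool. I'll carry it to the blue mat by lifting clear of the middle handle, pulling back to x=400, crossing, and moving forward.

Run:
```python
from h import *
a=0.137
move_straight([481,-283,234],velocity=100)
move_straight([400,-283,234],velocity=120)
move_straight([400,-50,232],velocity=150)
p=capture('wrist');save(p,'w11')
for d in silhouettes('mat_blue_top',p)[:1]: print(rect(p,d['region'],2))
R=Rz(0.063)
move_straight([492,-50,130],frame=R,velocity=120); print(st())
p=capture('wrist');save(p,'w12');p=capture('top');save(p,'t12')
for d in silhouettes('mat_blue_top',p)[:1]: print(rect(p,d['region'],2))
```

```text
(array([487.5,  -2.7]), array([ 39.8, 202.9]), 0.136, '')
(29.3, array([491.9, -50. , 130.5]), 10.8, array([ 0.3,  0.1, -3.5]))
(array([ 479.4, -303.5]), array([110.9, 194.9]), 0.13, '')
```

View pics/w12.png

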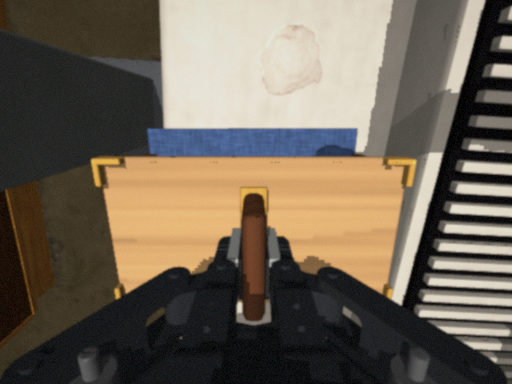

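View pics/t12.png

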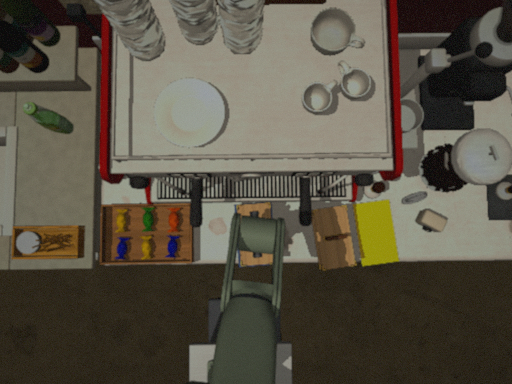

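Run:
```python
from h import *
p=capture('wrist')
W=toz(p,[(148.5,128.5),(356.5,128)],2);print(W,np.linalg.norm(W[1]-W[0]))
t=W[1]-W[0];a=np.arctan2(t[1],t[0]);print('yaw',a,'centre',(W.mean(0)+60*np.array([np.sin(a),-np.cos(a),0])))
c=move_straight([492,-50,74],velocity=40,contact_N=6); print(c,st())
p=capture('wrist');save(p,'w13')
```

```text
[[389.09922217   3.20741912   2.        ]
 [586.32077732  15.99316945   2.        ]] 197.63556670024525
yaw 0.06473878153676527 centre [491.59161393 -50.27401633   2.        ]
True (30.7, array([491.9, -50. ,  77.6]), 11.4, array([-0.6,  0.2,  3.9]))
```

View pics/w13.png

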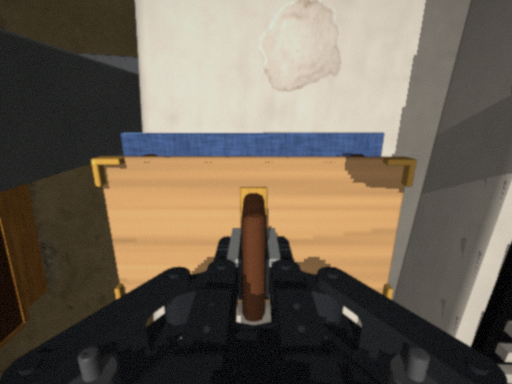

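It stands square on the mat, with a mat margin visible and parallel. Release it, then look at the middle tray.

Run:
```python
from h import *
set_gripper(45); move_straight([492,-50,150],velocity=100)
move_straight([400,-60,330],velocity=250)
R=Rz(0.13)
movep([410,-230,360],R)
p=capture('wrist');save(p,'w14')
for d in silhouettes('tray_mid_handle',p)[:3]: print(rect(p,d['region'],108))
print([np.round(d['position']) for d in place_of('tray_mid_handle',p)])
for d in silhouettes('mat_yellow_top',p)[:1]: print('Y',rect(p,d['region'],2))
movep([478,-283,215],R); print(st())
p=capture('wrist');save(p,'w15')
for d in silhouettes('tray_mid_handle',p)[:3]: print(rect(p,d['region'],108))
print([np.round(d['position']) for d in place_of('tray_mid_handle',p)])
```

```text
(array([ 480.8, -281.6]), array([106.5, 182.3]), 0.13, '')
[array([ 481., -283.,  127.])]
Y (array([ 458.5, -440.6]), array([119.7, 139.9]), 0.13, '')
(34.7, array([ 478.4, -282.7,  216.1]), 45.3, array([-0.3, -0.8,  0.8]))
(array([ 479.8, -284.4]), array([103.1, 184.8]), 0.136, '')
[array([ 484., -284.,  128.])]
```

View pics/w14.png

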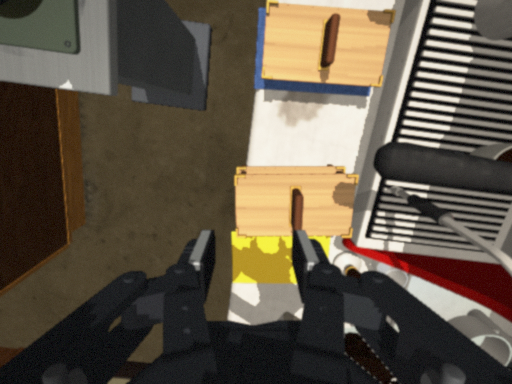

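View pics/w15.png

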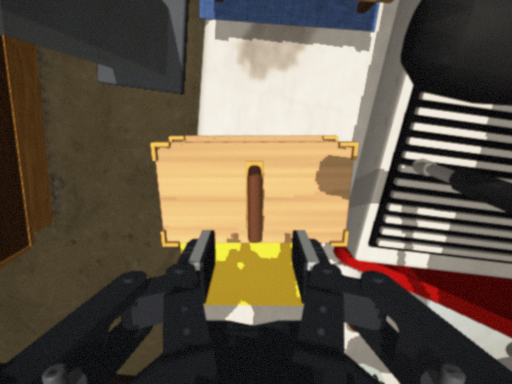

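The middle tray is centred at about (480,-283) with yaw 0.135. Gripping it.

Run:
```python
from h import *
R=Rz(0.135)
move_straight([480,-283,160],frame=R,velocity=100)
c=move_straight([480,-283,129],velocity=80,contact_N=10); print(c,st())
set_gripper(0,60); print(st())
move_straight([480,-283,135],velocity=30); print(st())
p=capture('wrist');save(p,'w16')
```

```text
False (36.0, array([ 480.2, -283.1,  129.1]), 45.2, array([ 0.1,  0.1, -0.1]))
(36.4, array([ 480.2, -283.2,  129.7]), 11.2, array([-1. ,  1.2,  3.9]))
(36.8, array([ 479.9, -282.9,  134.7]), 11.2, array([-0.1,  0. , -3.8]))
```

View pics/w16.png

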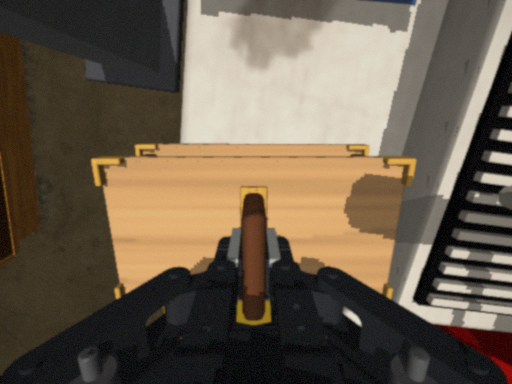

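Same centred grip. I'll hover over the yellow mat and refine.

Run:
```python
from h import *
move_straight([480,-283,195],velocity=100)
move_straight([440,-340,215],velocity=120)
move_straight([492,-438,190],frame=Rz(0.121),velocity=120)
p=capture('wrist');save(p,'w17');print(st())
for d in silhouettes('mat_yellow_top',p)[:1]: print('Y',rect(p,d['region'],2))
p=capture('top');save(p,'t17');p=capture('scene');save(p,'s17')
```

```text
(39.5, array([ 491.8, -437.4,  190.3]), 11.2, array([ 0.1,  0.4, -3.2]))
Y (array([ 487.2, -394.6]), array([ 36.2, 200.3]), 0.121, '')
```

View pics/w17.png

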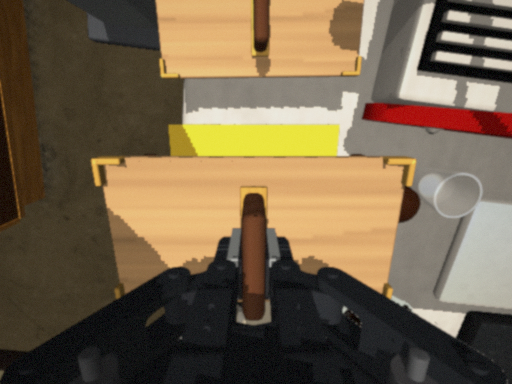

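View pics/s17.png

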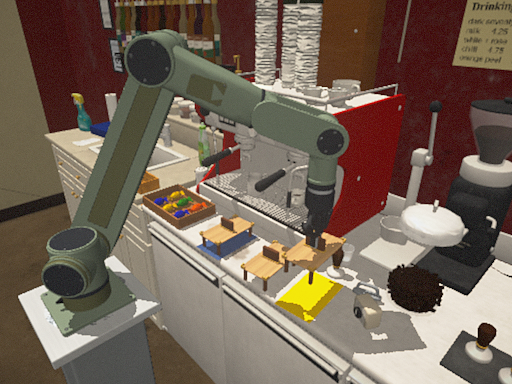

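Run:
```python
from h import *
p=capture('wrist')
W=toz(p,[(170,124.5),(339.5,124.5)],2);print(W,np.linalg.norm(W[1]-W[0]))
t=W[1]-W[0];a=np.arctan2(t[1],t[0]);print('yaw',a,'centre',(W.mean(0)+60*np.array([np.sin(a),-np.cos(a),0])))
q=capture('top'); print('tamper top',toz(q,(378,188),80),toz(q,(378,188),10))
a=cv2.imread('pics/t17.png')[150:280,300:450];cv2.imwrite('pics/t17c.png',cv2.resize(a,None,fx=4,fy=4))
a=cv2.imread('pics/s17.png')[220:330,260:400];cv2.imwrite('pics/s17c.png',cv2.resize(a,None,fx=4,fy=4))
```

```text
[[ 388.45350679 -389.23454783    2.        ]
 [ 584.63256867 -365.41066132    2.        ]] 197.6203478588174
yaw 0.12084774548498457 centre [ 493.77626652 -436.88501219    2.        ]
tamper top [[ 626.36454668 -426.42036993   80.        ]] [[ 633.28152135 -447.11073804   10.        ]]
```

View pics/t17c.png

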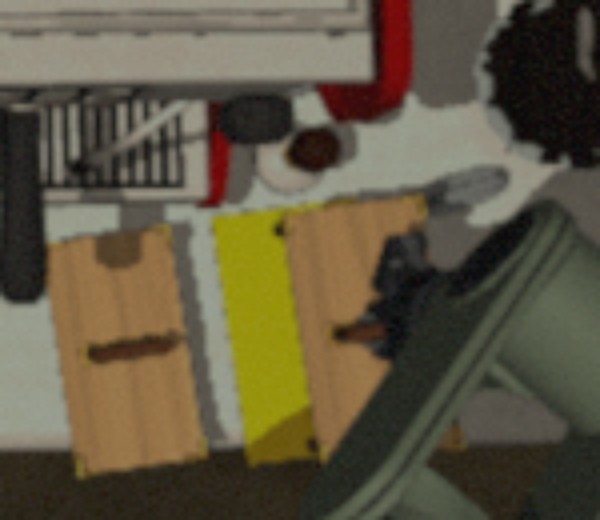

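View pics/s17c.png

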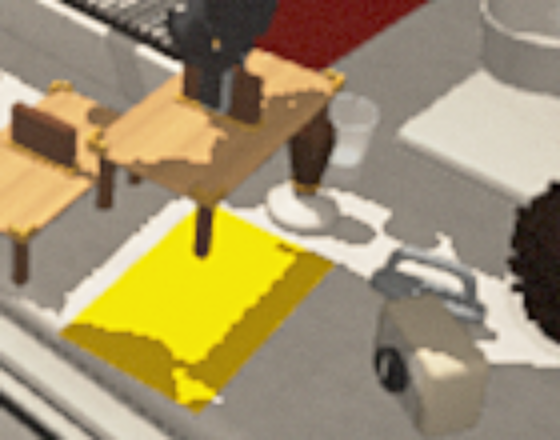

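The tamper is 15 mm or more beyond the mat. The mat centre is about (493,-437.5). Lowering the tray.

Run:
```python
from h import *
move_straight([493,-437.5,110],velocity=100)
c=move_straight([493,-437.5,73],velocity=40,contact_N=6); print(c,st())
p=capture('wrist');save(p,'w18')
set_gripper(45); move_straight([493,-437.5,150],velocity=100)
move_straight([400,-400,330],velocity=250); print(st())
movep([390,-50,380],Rz(np.pi/2))
p=capture('top');save(p,'t19')
movep([400,250,360],Rz(np.pi/2))
p=capture('wrist');save(p,'w19');print(st())
for t,z in [('blue_a_mid',22),('yellow_a_mid',22),('green_mid',22),('orange_mid',22),('crate_floor',43)]:
    for d in silhouettes(t,p)[:3]: print(t,round(d['confidence'],2),d['region'].sum(),rect(p,d['region'],z))
```

```text
True (41.4, array([ 492.8, -437.3,   77.7]), 10.7, array([-0.4, -0.4,  5.2]))
(43.8, array([ 399.9, -399.7,  328.5]), 45.2, array([-0.6,  0.4, -1. ]))
(46.4, array([400.5, 248.9, 360.1]), 45.0, array([-0.1, -0.5,  0.2]))
blue_a_mid 0.79 560 (array([457. , 211.4]), array([34.5, 72.7]), -0.13, '')
yellow_a_mid 0.59 562 (array([452.3, 293.3]), array([33.5, 72.4]), 0.015, '')
green_mid 0.82 535 (array([527.5, 290.5]), array([35.5, 79.5]), 0.033, '')
orange_mid 0.81 626 (array([542.1, 208.8]), array([37.5, 85. ]), 0.047, '')
crate_floor 0.82 11700 (array([495.4, 288.9]), array([193.6, 287.8]), 1.569, '')
crate_floor 0.66 615 (array([532.8, 210.6]), array([41.3, 80.5]), -0.037, '')
```

View pics/w18.png

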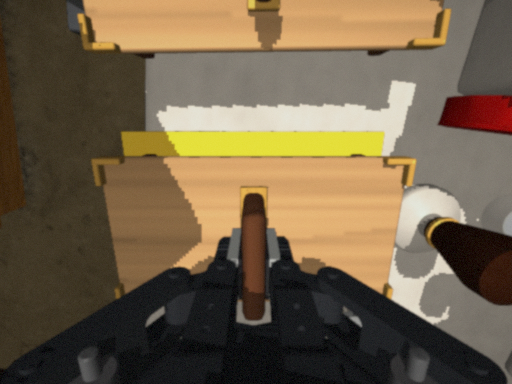

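View pics/w19.png

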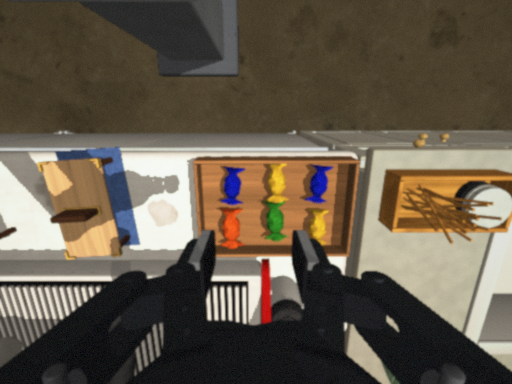

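View pics/t19.png

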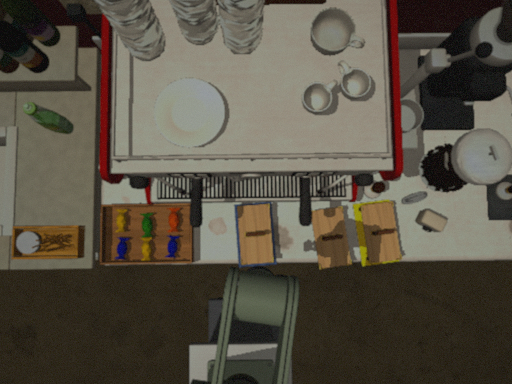

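Both trays stand squarely on their mats with parallel margins, and all six sweets are in the crate. I'll write a colour-based sweet locator and do the first blue.

```bash
cat >> h.py <<'E'
CR=np.array([498.5,288.])
HUE={'blue':(105,135),'yellow':(20,35),'green':(45,80),'orange':(3,14)}
def sweets(p,col,poly,z=20):
    """colour blobs inside world polygon -> [(centre,size,yaw)]"""
    hsv=cv2.cvtColor(p['pixels'],cv2.COLOR_RGB2HSV)
    lo,hi=HUE[col]
    m=((hsv[...,0]>=lo)&(hsv[...,0]<=hi)&(hsv[...,1]>(215 if col in('yellow','orange') else 150))&(hsv[...,2]>50)).astype(np.uint8)
    pm=np.zeros_like(m);cv2.fillPoly(pm,[proj(p,np.column_stack([poly,np.full(len(poly),float(z))])).round().astype(np.int32)],1)
    m=cv2.morphologyEx(m*pm,cv2.MORPH_CLOSE,np.ones((3,3),np.uint8))
    n,l,s,_=cv2.connectedComponentsWithStats(m);o=[]
    for i in range(1,n):
        if s[i,4]>150: o.append(rect(p,l==i,z))
    return o
CP=CR+np.array([[-86,-136],[86,-136],[86,136],[-86,136]])
E
python3 - <<'E'
from h import *
p=capture('wrist')
for c in HUE: print(c,sweets(p,c,CP))
movep([400,211,260],Rz(np.pi/2-0.1)); 
p=capture('wrist');save(p,'w20')
for c in HUE: print(c,sweets(p,c,CP))
E
```

```text
blue [(array([454. , 370.5]), array([31.8, 68.8]), -0.189, ''), (array([457.7, 211.1]), array([33.9, 67.7]), -0.102, '')]
yellow []
green [(array([527.5, 291.9]), array([35.2, 77.3]), 0.012, '')]
orange [(array([543.1, 206.6]), array([36. , 80.4]), -0.002, '')]
blue [(array([455.6, 369.2]), array([34.5, 69.4]), -0.128, ''), (array([459.2, 210.8]), array([33.4, 69.5]), -0.108, '')]
yellow []
green [(array([509.9, 296.3]), array([26.3, 59.8]), 0.451, '')]
orange [(array([543.3, 208.8]), array([39.1, 83.5]), -0.004, '')]
```

View pics/w20.png

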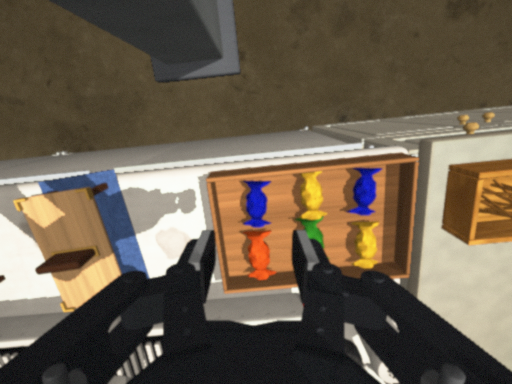

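The green sweet was knocked about 17 mm toward the robot (312,230), so it now nearly touches the front yellow, but it is still in the crate. Picking the first blue at (458,211).

```bash
cat >> h.py <<'E'
TR={'blue':(492,-50,0.063),'yellow':(493,-437.4,0.121)}
def grab(x,y,yaw,opening=64):
    R=Rz(np.pi/2+yaw)
    set_gripper(opening); move_straight([x,y,110],frame=R,velocity=150)
    c=move_straight([x,y,22],velocity=90,contact_N=8); print('down',c,st())
    set_gripper(0,30); print('grip',st())
    move_straight([x,y,120],velocity=120); print('up',st())
def lay(col,side):
    cx,cy,a=TR[col]; x=cx+50*side*np.cos(a); y=cy+50*side*np.sin(a); R=Rz(np.pi/2+a)
    q=inverse_kinematics([x,y,80],R); 
    if q is None: raise RuntimeError('ik')
    s=get_state()['position']
    move_straight([400,s[1],260],velocity=250)
    if col=='yellow': movep([390,-50,300],Rz(np.pi/2)); movep([400,y,260],R)
    else: movep([400,y,260],R)
    move_straight([x,y,150],frame=R,velocity=150)
    p=capture('wrist');save(p,f'lay_{col}{side}a')
    c=move_straight([x,y,71],velocity=60,contact_N=4); print('laid',c,st())
    set_gripper(62); move_straight([x,y,150],velocity=120)
    move_straight([400,y,300],velocity=250)
    p=capture('wrist');save(p,f'lay_{col}{side}b')
E
python3 - <<'E'
from h import *
p=capture('wrist');hsv=cv2.cvtColor(p['pixels'],cv2.COLOR_RGB2HSV);print(hsv[185:200:5,308:320:4].reshape(-1,3).tolist(),hsv[235:245:5,362:372:4].reshape(-1,3).tolist(),hsv[200,230:240].mean(0))
grab(458,211,-0.11)
p=capture('wrist');save(p,'w21')
lay('blue',1); print(st())
E
```

```text
[[25, 195, 250], [24, 197, 248], [23, 201, 243], [24, 200, 246], [25, 198, 250], [25, 197, 249], [21, 207, 212], [24, 199, 248], [24, 196, 248]] [[22, 201, 230], [24, 199, 248], [23, 198, 244], [23, 202, 234], [26, 195, 250], [23, 203, 244]] [ 14.  152.5 216.2]
down False (49.9, array([458.4, 211.2,  22.5]), 63.7, array([0.4, 0.5, 0.4]))
grip (50.2, array([458.5, 211.2,  22.8]), 45.8, array([-1. ,  0.5,  5.5]))
up (51.2, array([457.4, 210.7, 119.3]), 46.1, array([-0.4, -0.7,  0.6]))
laid True (55.6, array([541.6, -46.8,  72.8]), 46.4, array([-0. ,  0.2,  4.1]))
(57.8, array([400.1, -46.8, 298.7]), 62.1, array([ 0.3,  0.5, -0.4]))
```

View pics/w21.png

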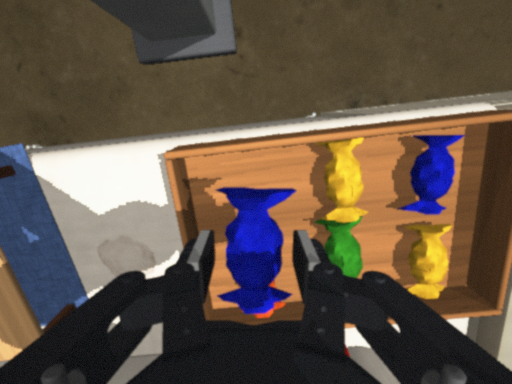

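View pics/lay_blue1b.png

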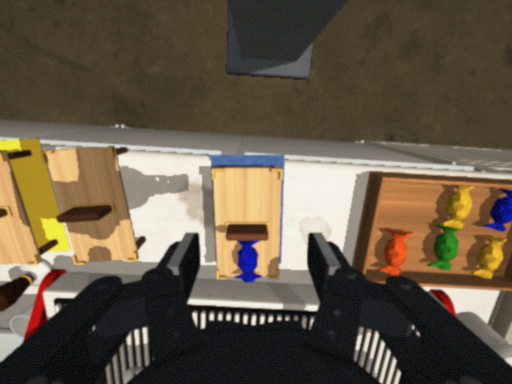

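The blue sweet lies on the tray beyond the handle at (248,260). Next is the second blue.

```bash
sed -i "s/(215 if col in('yellow','orange') else 150)/(180 if col in('yellow','orange') else 150)/" h.py
python3 - <<'E'
from h import *
movep([390,370,260],Rz(np.pi/2))
p=capture('wrist');save(p,'w22')
for c in HUE: print(c,sweets(p,c,CP))
b=[s for s in sweets(p,'blue',CP) if s[1][0]>25 and s[1][1]<85]; assert len(b)==1
(x,y),_,yaw,_=b[0]
grab(x,y,yaw)
p=capture('wrist');save(p,'w23')
lay('blue',-1); print(st())
E
```

```text
blue [(array([455.1, 369.2]), array([35.3, 71.5]), -0.131, '')]
yellow [(array([455. , 290.9]), array([39.7, 72.9]), 0.078, ''), (array([542.9, 373.5]), array([37.3, 82.8]), -0.012, '')]
green [(array([530.2, 297.9]), array([30.5, 82.3]), -0.063, '')]
orange [(array([532.8, 204.5]), array([38.5, 66.2]), -0.067, '')]
down False (61.9, array([455.5, 369.5,  22.6]), 63.9, array([-0.8, -0.2, -0.5]))
grip (62.2, array([455.6, 369.6,  22.9]), 45.8, array([-0.1, -0.1,  3.7]))
up (63.2, array([454.6, 368.8, 119.2]), 45.8, array([ 0.5, -0.2,  0.2]))
laid True (67.7, array([441.8, -53.1,  72.8]), 45.4, array([-1.8,  1. ,  5. ]))
(69.7, array([399.4, -53. , 298.1]), 62.1, array([-0.2, -1. , -0.2]))
```

View pics/w23.png

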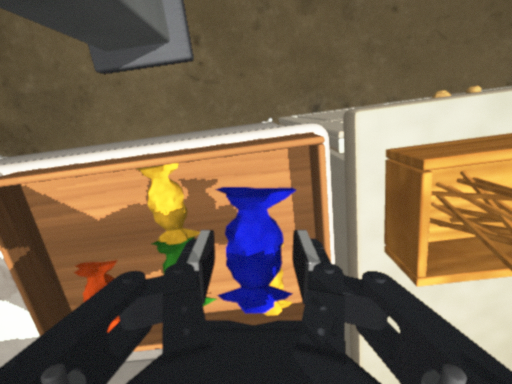

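View pics/lay_blue-1b.png

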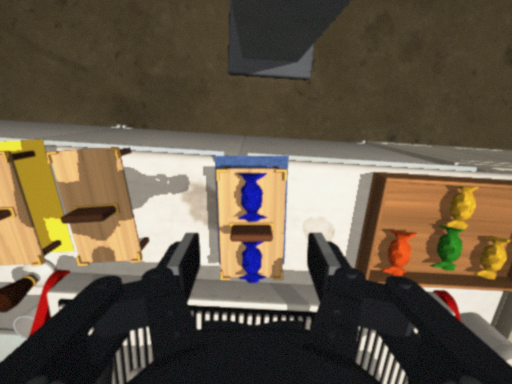

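Both blues are laid at (252,196) and (251,261). Now the back yellow.

Run:
```python
from h import *
for side in (1,-1):
    cx,cy,a=TR['yellow'];x=cx+50*side*np.cos(a); y=cy+50*side*np.sin(a)
    for z in (71,150): print(side,np.round(inverse_kinematics([x,y,z],Rz(np.pi/2+a)),2))
    print(np.round(inverse_kinematics([400,y,260],Rz(np.pi/2+a)),2))
movep([400,373,260],Rz(np.pi/2))
p=capture('wrist');save(p,'w24')
b=[s for s in sweets(p,'yellow',CP) if s[1][0]>25 and s[1][1]<90]; print(b)
b=[s for s in b if s[0][1]>335]; assert len(b)==1
(x,y),_,yaw,_=b[0]
grab(x,y,yaw)
p=capture('wrist');save(p,'w25')
```

```text
1 [-0.69  0.64  1.49 -0.    1.02 -2.38]
1 [-0.69  0.57  1.4  -0.    1.17 -2.38]
[-0.84  0.33  1.51 -0.    1.3  -2.53]
-1 [-0.8   0.55  1.67 -0.    0.93 -2.5 ]
-1 [-0.8   0.47  1.58 -0.    1.09 -2.5 ]
[-0.86  0.35  1.49 -0.    1.31 -2.55]
[(array([454.3, 292.9]), array([38.1, 73.5]), -0.002, ''), (array([542.7, 372.6]), array([37.1, 80.2]), 0.007, '')]
down False (74.2, array([543.2, 372.9,  22.7]), 64.1, array([0.1, 0.2, 0.2]))
grip (74.5, array([543.2, 372.9,  22.9]), 44.7, array([-0.2, -0.3,  2.6]))
up (75.4, array([542.1, 372.2, 119. ]), 44.6, array([-1.2, -0.3,  0.3]))
```

View pics/w25.png

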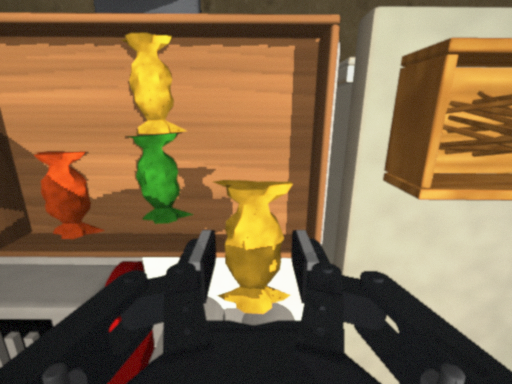

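The yellow is held, and the green is clear of neighbours at (158,178). Joint 6 would be close to its range on the yellow side, so I'll route with more margin.

```bash
cat >> h.py <<'E'
def layy(side):
    cx,cy,a=TR['yellow']; x=cx+50*side*np.cos(a); y=cy+50*side*np.sin(a); R=Rz(np.pi/2+a)
    s=get_state()['position']
    move_straight([400,s[1],280],velocity=250)
    movep([390,-50,310],Rz(np.pi/2)); movep([440,-380,270],Rz(np.pi/2+.05))
    move_straight([x,y,150],frame=R,velocity=150)
    print('tool',st(),get_state()['joints'][5])
    c=move_straight([x,y,71],velocity=60,contact_N=4); print('laid',c,st())
    set_gripper(62); move_straight([x,y,150],velocity=120)
    move_straight([440,-380,300],frame=Rz(np.pi/2+.05),velocity=200)
    p=capture('wrist');save(p,f'lay_yellow{side}b')
E
python3 - <<'E'
from h import *
layy(1); print(st())
E
```

```text
tool (80.6, array([ 542.5, -431.5,  151. ]), 44.6, array([ 0.1, -0.5, -0.1])) -2.380025939270345
laid True (81.8, array([ 542.4, -431.2,   72.9]), 44.5, array([-0.1,  0.8,  3.9]))
(84.0, array([ 440.2, -379.9,  298.3]), 62.0, array([ 0. , -0.8, -0.3]))
```

View pics/lay_yellow1b.png

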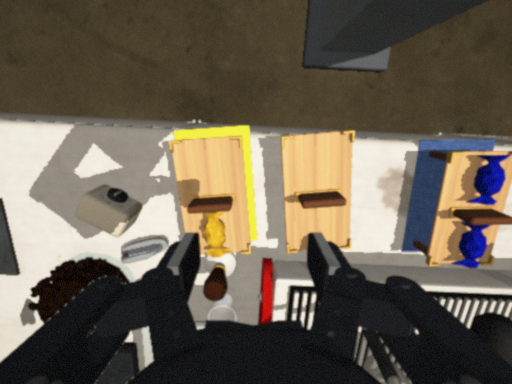

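The first yellow is on its tray at (215,232). Now the last one.

Run:
```python
from h import *
movep([390,-50,330],Rz(np.pi/2)); movep([400,292,260],Rz(np.pi/2))
p=capture('wrist');save(p,'w26')
for c in HUE: print(c,sweets(p,c,CP))
b=[s for s in sweets(p,'yellow',CP) if s[1][0]>25 and s[1][1]<90]; assert len(b)==1
(x,y),_,yaw,_=b[0]
grab(x,y,yaw)
p=capture('wrist');save(p,'w27')
layy(-1); print(st())
movep([390,-50,400],Rz(np.pi/2)); p=capture('top');save(p,'t28')
movep([400,200,400],Rz(np.pi/2)); p=capture('wrist');save(p,'w28');print(st())
```

```text
blue []
yellow [(array([454.7, 292.7]), array([39.3, 73.5]), -0.002, '')]
green [(array([528.8, 291.1]), array([38.5, 83.3]), 0.047, '')]
orange [(array([542. , 209.3]), array([38.1, 86.2]), 0.04, '')]
down False (89.2, array([455.1, 292.9,  22.5]), 63.8, array([0.6, 1. , 0.5]))
grip (89.5, array([455.2, 293. ,  22.9]), 45.2, array([-0.2, -0. ,  5.8]))
up (90.5, array([454.1, 292.3, 119.2]), 45.3, array([ 0.5,  0.2, -0. ]))
tool (95.0, array([ 443.8, -443.5,  151. ]), 45.0, array([-0.8,  0.5, -0.7])) -2.4955198985150697
laid True (96.2, array([ 443.2, -443.2,   72.8]), 44.9, array([-1.3,  0.3,  4.7]))
(98.3, array([ 439.5, -379.9,  298.3]), 62.2, array([ 0.2,  0.6, -0.1]))
(100.7, array([400.4, 198.8, 400. ]), 61.6, array([-0. , -1. ,  0.8]))
```

View pics/w27.png

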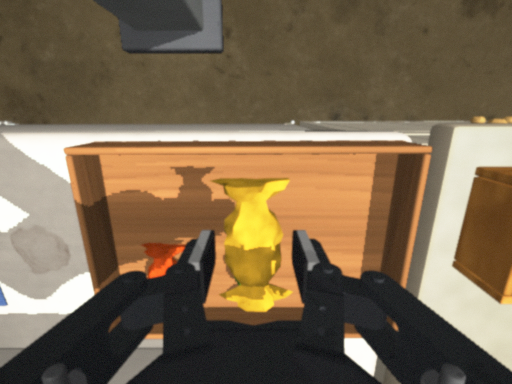

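View pics/lay_yellow-1b.png

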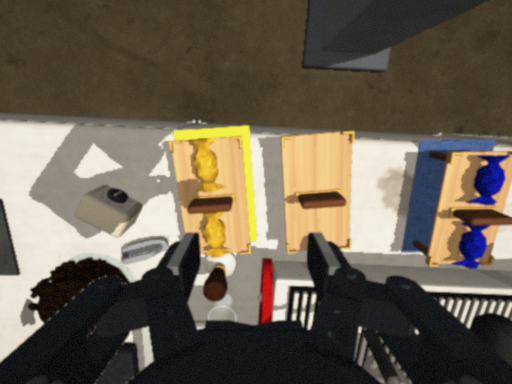

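View pics/w28.png

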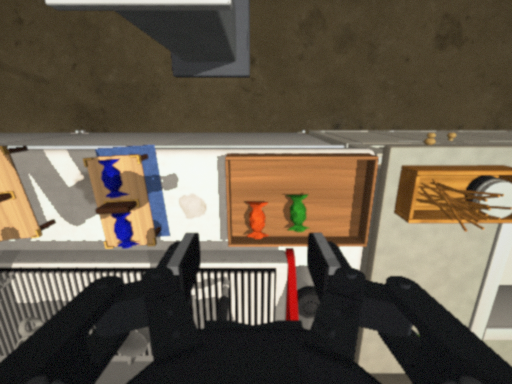

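View pics/t28.png

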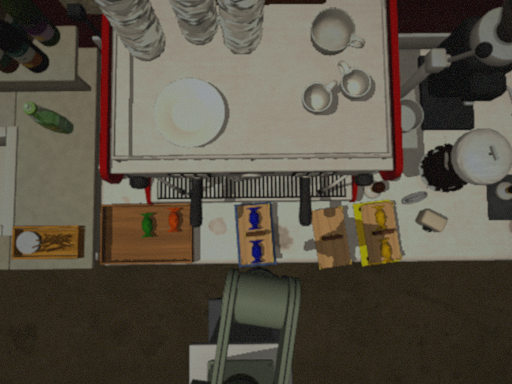

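Everything looks right. One quick numeric check, then hand in.

Run:
```python
from h import *
for y in (-100,-330):
    movep([390,y,400],Rz(0))
    p=capture('wrist')
    for t in ['tray_top_handle','tray_mid_handle','tray_low_handle']:
        print(y,t,[(np.round(d['position']),round(d['confidence'],2)) for d in place_of(t,p)],[rect(p,d['region'],56) for d in silhouettes(t,p)[:3]])
    for c,(cx,cy,a) in TR.items():
        print(c,sweets(p,c,np.array([[cx-95,cy-50],[cx+95,cy-50],[cx+95,cy+50],[cx-95,cy+50]]),72))
movep([390,-50,400],Rz(0)); print(st())
finish_job()
```

```text
-100 tray_top_handle [(array([495., -51.,  76.]), 0.73)] [(array([493.5, -49.6]), array([101.8, 183.1]), 0.058, '')]
-100 tray_mid_handle [(array([ 493., -438.,   73.]), 0.97), (array([ 434., -447.,   66.]), 0.55)] [(array([ 462. , -422.8]), array([102.8, 135.2]), -0.216, '')]
-100 tray_low_handle [(array([ 479., -286.,   75.]), 0.8)] [(array([ 478.7, -276. ]), array([118.2, 181.9]), 0.133, ''), (array([ 730.7, -240.9]), array([313.2, 806.3]), -1.293, 'EDGE')]
blue [(array([541.6, -45.4]), array([32.5, 68.4]), 0.076, ''), (array([439.3, -52.2]), array([27.9, 65.6]), 0.0, '')]
yellow [(array([ 433.5, -426.4]), array([49.7, 70.8]), 0.163, '')]
-330 tray_top_handle [] [(array([ 495.8, -101.6]), array([ 22.7, 181.1]), 0.0, 'EDGE')]
-330 tray_mid_handle [(array([ 494., -440.,   76.]), 0.72)] [(array([ 492.7, -433.4]), array([111.8, 181.9]), 0.128, '')]
-330 tray_low_handle [(array([ 474., -283.,   74.]), 0.94)] [(array([ 479.6, -282.5]), array([101.1, 181.1]), 0.132, '')]
blue []
yellow [(array([ 538.3, -430.2]), array([34.5, 72.5]), 0.144, ''), (array([ 434.3, -445.1]), array([42.6, 75.5]), 0.057, '')]
(104.6, array([390.3, -50.6, 400.1]), 62.0, array([ 0.5, -0.1, -0.7]))
the job is handed in; nothing more can be done
```

The job is done and handed in at about 105 s of the 210 s allowed.

**What I did:**
- The stray orange sweet went into the crate's empty place first.
- The top tray went on the blue mat, then the middle tray on the yellow mat.
- Both blue and both yellow sweets were laid on their own trays, one each side of the handle.
- The bottom tray, the green sweet and the orange sweet were left where they belong.

**Last checks:**

| Tray | Measured centre (mm) | Tray yaw (rad) | Mat centre (mm) | Mat yaw (rad) |
|---|---|---|---|---|
| Blue mat | 493.5, -49.6 | 0.058 | 492, -50.3 | 0.064 |
| Yellow mat | 493, -438 | 0.128 | 493, -437.5 | 0.121 |
| Bottom tray (unmoved) | 480, -283 | 0.13 | – | – |

- **Contact heights:** each tray touched down at the height expected for standing on its mat.
- **Final pictures:** the crate holds only orange and green.

**Checks that disagreed:**
- In the partly hidden views, some yellow-tray and near-yellow-sweet outlines were off by several mm. One outline of the yellow-mat tray put its centre about 34 mm off; its view was partly blocked. The unobstructed views and the recorded release positions agreed with the intended places.
- During the run the green sweet was knocked about 17 mm. It stayed in the crate, so it needed no mending.

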